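# Open the filter chamber with the unknown thread and hold its cap

### The job

The clear flip-top tub has been parked on the cap of one of the two filter chambers, and that is the chamber to open. First move the tub off: stand it right side up on a free patch of the black cabinet top, without dropping it. Then unscrew that cap (its thread may be left- or right-handed and nothing shows which, so try both ways), lift it off, and finish while still holding it level in the gripper, straight above its own open chamber and about 5 cm clear of the neck; leave the other chamber closed and everything else where it is.

Things in the scene. Friction and masses are not known exactly. Their poses are not given: they have to be found in the camera images.
- plate: Dark grey mounting plate of the twin filter, 115 x 300 (its y) x 6 mm, screwed down, cannot move. Origin: centre of its underside. The chambers stand on it 75 mm either side of its centre along y; hose tails reach 150 mm from the centre along y. A drain tap or blank plug juts from each chamber's foot to the plate's -x side, to 90 mm from the plate's centre line, at most 58 mm high.
- chamber_1: One of two identical clear filter chambers, fixed to the plate; which stands on which side changes. Grey foot 80 mm across, body 64 mm across up to z = 86 mm, sloping shoulder to z = 97 mm, neck 31 mm across (42 over its threads) to its rim at z = 128 mm. Origin: on its axis at the cabinet top, z up; its yaw means nothing.
- chamber_2: The other filter chamber, identical in looks and size to chamber_1. One of the two has a right-hand thread and the other a left-hand thread; nothing outside shows which.
- chamber_1_rim (a point): Centre of the neck's rim of chamber_1, 128 mm above the cabinet top.
- chamber_2_rim (a point): Centre of the neck's rim of chamber_2, 128 mm above the cabinet top.
- cap_1: Loose grey ribbed round screw cap of chamber_1, 50 mm across, 28 mm high, about 45 g, flat top. Origin: on its axis at the bottom of its skirt, z up; screwed on, that is 104 mm and its top 132 mm above the cabinet top. Turned the right way about 50 to 115 degrees (freely, it need not rise) it lifts straight off; the wrong way it stops dead within 10 degrees.
- cap_2: Loose grey cap of chamber_2, identical to cap_1 in looks, size and working except that its thread is of the other hand. A cap not yet freed can be lifted at most 3 mm; a freed one is clear of the rim after rising 24 mm.
- drain_tap: Small white and grey drain tap with a black lever, fixed at the foot of the chamber that is to be opened (the one with the tub on it), on the side towards the robot. Origin: at the cabinet top, 50 mm from that chamber's axis.
- blank_plug: Grey blank plug, fixed at the foot of the chamber that is to stay closed, at the same place as the tap on the other one. Origin: at the cabinet top, 50 mm from that chamber's axis.
- tub: Clear plastic flip-top tub, clasped shut and empty, 92 (its x) x 54 (its y) x 36 mm high, about 60 g, loose, standing on the flat top of the cap of the chamber to be opened, so at first its underside is 132 mm up. Origin: centre of its underside; z up. Its sides are plain and upright; the lid is the top 8 mm and stays shut.
- tweezer: Stainless steel planting tweezers, 276 mm long (its x) and 21 mm wide, 6 mm thick, lying loose. Origin: middle of its length at the cabinet top.
- net_handle: Orange plastic net handle with a bare wire hoop, lying loose, 320 mm long (its x: handle from -135 to 85 mm, hoop to 182 mm and 75 mm wide), 13 mm high. Origin at the cabinet top.
- vial_rack: Clear rack holding four empty glass vials, 46 x 150 (its y) mm, 66 mm high, loose. Origin: centre of its underside.
- suction_cup: Pale silicone suction cup, 42 mm across, 23 mm high, loose. Origin: centre of its underside.
- food_jar: Round jar with white lid, 68 mm across, 72 mm high, loose. Origin: centre of its underside.
- conditioner: White bottle with black cap, 56 mm across, 150 mm high, loose. Origin: centre of its underside.
- glass_cleaner: Grey magnetic glass cleaner, 85 (its x) x 46 x 35 mm, loose. Origin: centre of its underside. Further fixed equipment stands only beyond 0.55 m to either side and beyond 0.83 m ahead of the robot.
Mind the look-alikes: they are no part of the job. What is shaped like the tub but turquoise is not meant. What is shaped like the cap_2 but turquoise is not meant.

How it is judged:
By the outcome, as a careful person would: the job done as asked, in the order asked, and still so for the second after the job is handed in, while the arm keeps its last pose, push and grip.
It also fails if it takes over 48 s, if anything falls off the work surface, if the arm or the gripper's body presses on something with over 40 N, if the wrist force passes 120 N, or if a joint passes its speed limit or range.

### The arm

A 7-joint arm with a two-finger parallel gripper is mounted at the origin on the work surface. World frame = base frame: x ahead of the robot, y to its left, z up, the work surface at z = 0. Lengths are in mm, angles in rad, forces in N, time in s.
With the tool pointing down it reaches from about 400 to 875 mm from the base axis. Payload 4.4 kg.
Tool frame: the origin (TCP) lies at the very end of the fingers, on their centre line; the grasp point (between the pads) lies 19 mm behind it; z points along the fingers, x is the direction in which the jaws open and shut, and the axes are right-handed (so a half turn about z gives the same grasp; the last joint's range is limited). The gripper opens to 85 mm and grips with 20 to 120 N. Pads are 22 mm wide; open, the fingers measure 114 mm over their backs; the gripper's body (76 mm by 85 mm) begins 54 mm behind the grasp point. The pads swing forward as they close: fully open they stand 13 mm farther back than shut.
Start: joints at [1.237, 0.628, 0.038, 1.517, -0.027, 0.996, -0.02], TCP at [172.024, -626.838, 231.313] pointing down, gripper open.
Joint ranges: [-3.06, 3.06], [-0.37, 2.12], [-1.25, 1.32], [0.18, 2.47], [-1.1, 4.24], [0.23, 1.98], [-2.94, 2.94]. Speed limits (rad/s): [2.57, 2.57, 3.14, 3.14, 3.14, 3.14, 3.14].

### API

Orientations are given as [roll, pitch, yaw] about the fixed x, y, z axes, in that order (R = Rz(yaw) Ry(pitch) Rx(roll)).
In Python, from cell import * gives the robot as it stands. The module is installed in compiled form; this text tells all that it offers.
- The arm moves only by the tool play_rows, never from a script. Its argument "targets" is a list of rows, each an object with "slide": the shift along the tool's x, y, z in mm, a list of three; "turn": the turn, a rotation vector about the tool's x, y, z in degrees, a list of three; "hand": the finger opening in mm, from 0 to 85.4. A call has 1 to 5 rows; each row shifts and turns the commanded pose from where the row before left it, along the tool's axes as they then stand; what a row does not reach is not made up. A row lasts 1/8 s, in which the tool goes at most 62.5 mm and 10.7 degrees, less where a joint would pass 70% of its speed; a pose out of reach is approached as far as the arm can. A call is refused whole if a number of a shift passes 62.5 or a number of a turn 10.7, either way. A call with a gripper value outside its range is refused whole. The fingers move at their own pace and stop on an object; the grip force is fixed at half the most. Time passes only in rows, so rows that do not move let the fingers close. It gives the time, the measured TCP pose, the force and the opening at its end, in the units of the state.
- read_state(): the state, without advancing time (a new reading comes with each control period).
- get_image(name): name is "side" or "top" or "wrist"; returns (picture, depth): 480x640x3 uint8, blue, green, red; 480x640 float32, mm along the optical axis (not along the pixel's ray), 0 where there is no reading.
- calibration(name): a dict with "K" (3x3 intrinsics, pixels), "R" (3x3) and "t" (3): a world point X has camera coordinates R X + t. Camera axes: x right, y down, z forward; pixel columns grow to the right and rows downward; lengths in mm; the calibration is good to about 2 mm. A picture is of the moment at which its call begins: read the wrist's pose just before it. calibration takes no time and is no camera call; for the wrist camera it gives the pose at the moment of the call.
- finish_job(): hands the job in, once; it reports no verdict.
The state is a dict: "clock": time; "qpos": joint angles; "qd": joint speeds; "tau": joint torques, N m; "eef_pos": TCP position; "tool_rot": TCP orientation; "force": force on the tool from outside, world axes, zero at the start; "torque": the same for the moment, N m; "width": finger opening in mm.
Only numpy, scipy, OpenCV 4.12 (cv2) and the standard library are available. Lean on these libraries where they do the work, as an engineer would, in place of code of your own. Each camera call takes 0.05 s, during which the arm holds its last target.

## Working session

There is one attempt and no reset: what is moved stays moved. The work goes in short steps, Python scripts to look and compute and a tool call to move; the robot and the scene stay as the last step left them, time stands still between calls to the robot, and variables do not carry over. Pictures are saved under pics/ and viewed, and the job is handed in when it is done.

Besides the shell and the picture viewer there is one more tool, called after "Emit:" as a command line: name --argument value ..., lists and objects as JSON in quotes. play_rows: Moves the arm, as the interface text tells. Its arguments: {"type":"object","properties":{"targets":{"type":"array"}},"required":["targets"]}

```bash
mkdir -p pics; python3 - <<'E'
from cell import *
import cv2,numpy as np
s=read_state();print(s)
for n in ["side","top","wrist"]:
    p,d=get_image(n);c=calibration(n)
    cv2.imwrite(f"pics/{n}0.png",p);np.savez(f"{n}0.npz",p=p,d=d,**c)
    print(n,c)
E
```

```text
{'clock': 0.0, 'qpos': array([ 1.23720845,  0.62932134,  0.03843248,  1.5183957 , -0.02697699,
        0.99633877, -0.01995353]), 'qd': array([-5.43612757e-04, -7.33872216e-05,  5.08969105e-04, -1.67801938e-04,
        6.63143590e-05,  1.73187016e-03, -3.58079494e-04]), 'tau': array([ 4.73117984e-05, -5.63406265e+01,  1.22614134e+00, -1.93445116e+01,
        1.10312647e-02,  1.05050279e-02,  4.85128191e-05]), 'eef_pos': array([ 171.84252324, -626.19688196,  230.39615854]), 'tool_rot': array([ 3.14155373e+00,  1.94499516e-03, -1.30294246e+00]), 'force': array([ 0.62472424, -0.23579698,  0.28971077]), 'torque': array([-0.02371103, -0.01149014,  0.03272962]), 'width': 85.71053367803712}
side {'K': array([[503.32906383,   0.        , 331.968092  ],
       [  0.        , 503.32906383, 232.80362497],
       [  0.        ,   0.        ,   1.        ]]), 'R': array([[-0.75971988, -0.65024968, -0.00102919],
       [-0.49732339,  0.58206651, -0.64332575],
       [ 0.41892143, -0.48823552, -0.76559187]]), 't': array([ 458.56140697,  382.27726002, 1041.76575629])}
top {'K': array([[582.95287864,   0.        , 309.16508573],
       [  0.        , 582.95287864, 248.55066045],
       [  0.        ,   0.        ,   1.        ]]), 'R': array([[-0.0173963 , -0.99975718, -0.01352557],
       [-0.99799612,  0.01818558, -0.06060546],
       [ 0.06083671,  0.01244416, -0.99807016]]), 't': array([   7.47955485,  596.5961007 , 1605.46049173])}
wrist {'K': array([[381.24783588,   0.        , 315.33956386],
       [  0.        , 381.24783588, 245.71172373],
       [  0.        ,   0.        ,   1.        ]]), 'R': array([[ 0.26324973, -0.96472519, -0.00220846],
       [-0.91847477, -0.25132814,  0.30534939],
       [-0.2951333 , -0.07835473, -0.95223782]]), 't': array([-647.56887421,  -38.57060852,  381.23099916])}
```

View pics/side0.png

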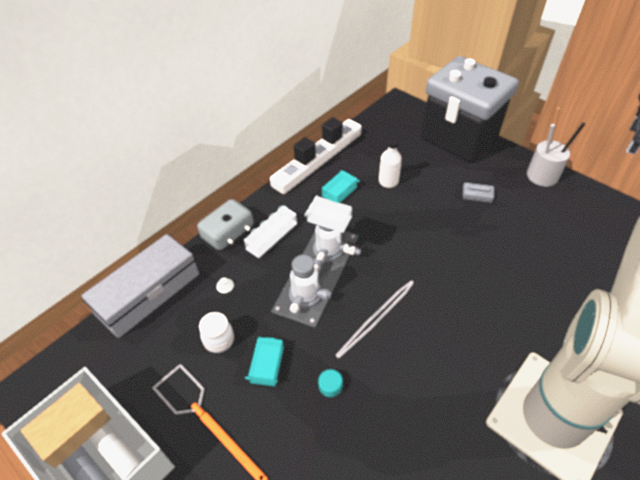

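View pics/top0.png

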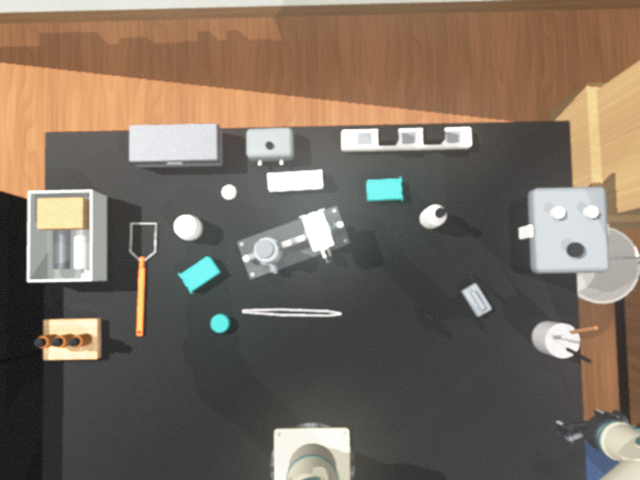

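View pics/wrist0.png

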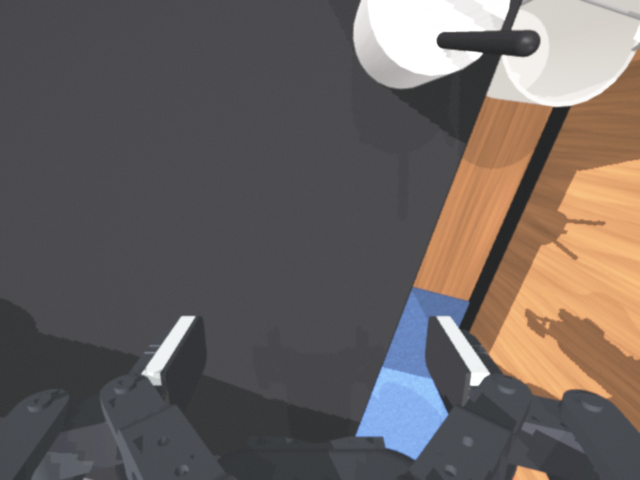

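Candidates for the tub: the clear box in side (329,213) / top (318,230), and turquoise boxes in side (341,187) and (266,360). Only the first is clear and stands on a chamber. Candidates for the cap: grey caps on the chambers in top (267,248) and under the tub, and a loose turquoise one at (220,323). I'll confirm with an enlarged crop.

```bash
python3 - <<'E'
import cv2,numpy as np
t=cv2.imread("pics/top0.png")[190:290,220:360];s=cv2.imread("pics/side0.png")[190:330,260:370]
t=cv2.resize(t,None,fx=5,fy=5,interpolation=cv2.INTER_CUBIC)
cv2.imwrite("pics/topc.png",t);cv2.imwrite("pics/sidec.png",cv2.resize(s,None,fx=4,fy=4,interpolation=cv2.INTER_CUBIC))
E
```

```text
(no output)
```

View pics/topc.png

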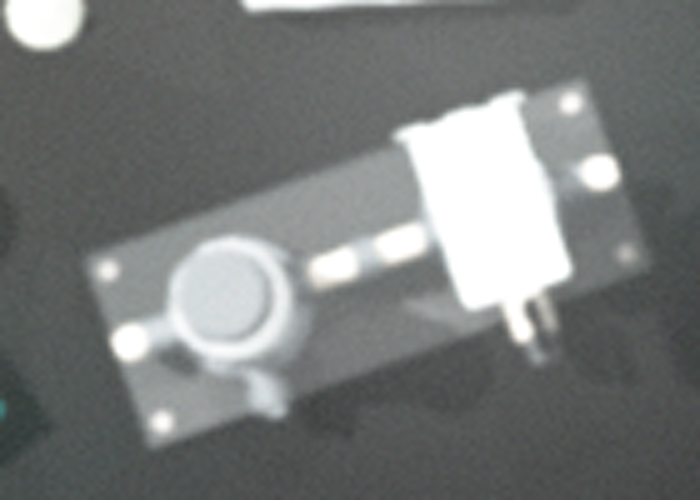

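View pics/sidec.png

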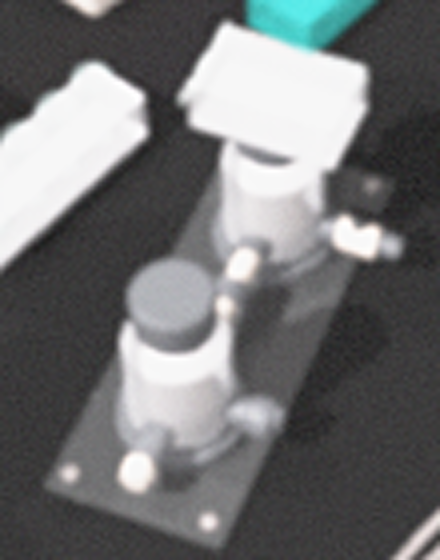

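The crops confirm it: the clear tub sits on the chamber with the white and grey tap, at the right in the top view (crop centre about (490,205)). The other chamber, crop (220,300), has the blank plug. Next I measure the poses.

```bash
cat > h.py <<'E'
import numpy as np,cv2
def ray(c,uv,z):
    K,R,t=c["K"],c["R"],c["t"]
    d=R.T@np.linalg.inv(K)@np.array([uv[0],uv[1],1.]);o=-R.T@t
    return o+d*(z-o[2])/d[2]
def pix(c,X):
    q=c["K"]@(c["R"]@np.asarray(X,float)+c["t"]);return q[:2]/q[2]
def backproj(c,d,mask):
    v,u=np.nonzero(mask&(d>0));z=d[v,u]
    P=np.linalg.inv(c["K"])@np.stack([u*z,v*z,z]);return (c["R"].T@(P-np.asarray(c["t"])[:,None])).T
E
python3 - <<'E'
import numpy as np,cv2
from h import *
T=np.load("top0.npz");S=np.load("side0.npz")
sc=np.array([ray(T,(220+x/5,190+y/5),6) for x,y in[(104,270),(570,103),(627,253),(161,422)]])
print(sc.round(1));c=sc.mean(0);print("plate c",c)
dy=(sc[0]-sc[1]+sc[3]-sc[2]);dy/=np.linalg.norm(dy);print("y axis",dy,"yaw",np.degrees(np.arctan2(-dy[0],dy[1])))
for s in(1,-1):print(c+dy*75*s)
pts=backproj(T,T["d"],np.ones((480,640),bool))
m=(abs(pts[:,0]-c[0])<200)&(abs(pts[:,1]-c[1])<200)
tp=pts[m&(pts[:,2]>155)&(pts[:,2]<185)];print(len(tp),np.median(tp[:,2]))
r=cv2.minAreaRect(tp[:,:2].astype(np.float32));print("tubtop",r)
cp=pts[m&(pts[:,2]>122)&(pts[:,2]<142)&(pts[:,1]>-10+c[1])];print(len(cp),cp.mean(0));print(cv2.minAreaRect(cp[:,:2].astype(np.float32)))
# height map of all objs
for z in [0,2]:pass
ap=backproj(S,S["d"],np.ones((480,640),bool))
m=(abs(ap[:,0]-c[0])<200)&(abs(ap[:,1]-c[1])<200)&(ap[:,2]>158)&(ap[:,2]<180)
print("side tub",cv2.minAreaRect(ap[m][:,:2].astype(np.float32)),np.median(ap[m][:,2]))
g=cv2.imread("pics/top0.png");
for (u,v) in [(292,312),(477,299),(433,216),(384,189),(295,181),(220,323),(200,274)]:print(u,v,ray(T,(u,v),20).round())
E
```

```text
[[ 613.7  189.     6. ]
 [ 703.1  -74.8    6. ]
 [ 617.9 -105.1    6. ]
 [ 527.7  157.9    6. ]]
plate c [615.60591929  41.7641204    6.        ]
y axis [-0.32270877  0.94649831  0.        ] yaw 18.826819286841083
[591.40276138 112.75149356   6.        ]
[639.8090772  -29.22325275   6.        ]
803 168.4261172122266
tubtop ((634.4916381835938, -27.56060028076172), (97.03472137451172, 64.46298217773438), 17.435630798339844)
293 [591.98252867 111.52202391 132.53430033]
((592.0953979492188, 111.35365295410156), (48.538726806640625, 47.628204345703125), 44.3040657043457)
side tub ((635.8519897460938, -24.848403930664062), (96.88951873779297, 69.62064361572266), 16.57834243774414) 168.12582548151218
292 312 [422.  47.  20.]
477 299 [ 449. -463.   20.]
433 216 [ 681. -349.   20.]
384 189 [ 759. -215.   20.]
295 181 [787.  33.  20.]
220 323 [395. 247.  20.]
200 274 [531. 302.  20.]
```

```bash
cat >> h.py <<'E'
from scipy.spatial.transform import Rotation as Ro
def rel(s,target,yawdeg=None):
    R=Ro.from_euler('xyz',s["tool_rot"])
    d=R.inv().apply(np.asarray(target,float)-s["eef_pos"])
    out=[d.round(1)]
    if yawdeg is not None:
        R2=Ro.from_euler('xyz',[np.pi,0,np.radians(yawdeg)])
        out.append((R.inv()*R2).as_rotvec(degrees=True).round(2))
    return out
E
python3 - <<'E'
from cell import *
from h import *
s=read_state();print(rel(s,(635,-26.5,225),-73))
E
```

```text
[array([-456. , -605.3,    6.2]), array([ 0.  ,  0.08, -1.66])]
```

Emit:
play_rows --targets '[{"slide": [-35,-46.5,0],"turn": [0,0,0],"hand": 85},{"slide": [-35,-46.5,0],"turn": [0,0,0],"hand": 85},{"slide": [-35,-46.5,0],"turn": [0,0,0],"hand": 85},{"slide": [-35,-46.5,0],"turn": [0,0,0],"hand": 85},{"slide": [-35,-46.5,0],"turn": [0,0,0],"hand": 85}]'

```text
clock: 0.78
eef_pos: [350.9, -394.9, 231.3]
tool_rot: [-3.141, -0.0, -1.303]
force: [0.3, 0.1, -0.2]
width: 84.9
```

Emit:
play_rows --targets '[{"slide": [-35,-46.5,0],"turn": [0,0,0],"hand": 85},{"slide": [-35,-46.5,0],"turn": [0,0,0],"hand": 85},{"slide": [-35,-46.5,0],"turn": [0,0,0],"hand": 85},{"slide": [-35,-46.5,0],"turn": [0,0,0],"hand": 85},{"slide": [-35,-46.5,0],"turn": [0,0,0],"hand": 85}]'

```text
clock: 1.4
eef_pos: [528.8, -164.7, 231.3]
tool_rot: [3.142, -0.0, -1.303]
force: [0.7, -0.1, -0.2]
width: 84.8
```

```bash
python3 - <<'E'
from cell import *
from h import *
s=read_state();print(s["clock"],s["eef_pos"],s["qpos"].round(2),rel(s,(635,-26.5,225),-73))
c=calibration("wrist");p,d=get_image("wrist");cv2.imwrite("pics/w1.png",p);np.savez("w1.npz",p=p,d=d,**c)
pts=backproj(c,d,np.ones(d.shape,bool));tp=pts[(pts[:,2]>155)&(pts[:,2]<176)&(abs(pts[:,0]-635)<80)&(abs(pts[:,1]+26)<60)]
print(len(tp),cv2.minAreaRect(tp[:,:2].astype(np.float32)))
E
```

```text
1.4 [ 528.75922761 -164.73953578  231.26535174] [ 0.25  0.49  0.01  1.79 -0.    0.86 -1.05] [array([-105.2, -139. ,    6.2]), array([ 0.  , -0.01, -1.66])]
11565 ((610.4808959960938, -33.71616744995117), (45.39680099487305, 55.51638412475586), 18.371623992919922)
```

View pics/w1.png

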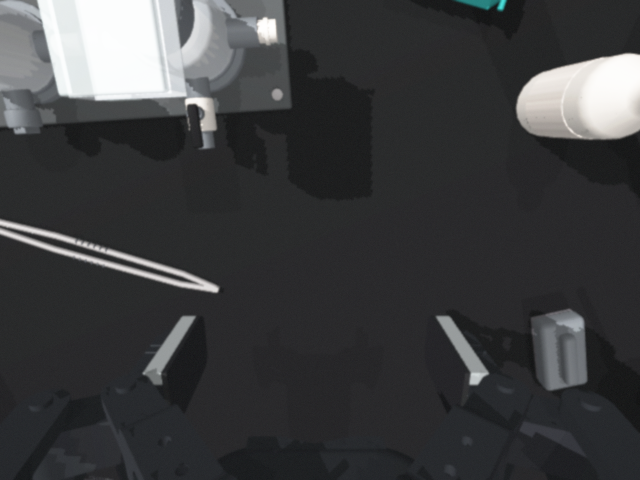

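The wrist view shows the clear tub at (120,45), the tap under it at (200,110), and a free black patch around (330,200). That patch lies between the plate, bottle and cleaner, so I'll place the tub there.

Emit:
play_rows --targets '[{"slide": [-35,-46,0],"turn": [0,0,0],"hand": 85},{"slide": [-35,-46,0],"turn": [0,0,0],"hand": 85},{"slide": [-35,-46.5,0],"turn": [0,0,-2.7],"hand": 85},{"slide": [0,0,0],"turn": [0,0,0],"hand": 85}]'

```text
clock: 1.95
eef_pos: [635.6, -21.7, 230.6]
tool_rot: [-3.139, 0.004, -1.247]
force: [-0.3, -0.6, 0.3]
width: 85.2
```

```bash
python3 - <<'E'
from cell import *
from h import *
s=read_state();print(s["clock"],s["eef_pos"],s["qpos"].round(2))
c=calibration("wrist");p,d=get_image("wrist");cv2.imwrite("pics/w2.png",p)
pts=backproj(c,d,np.ones(d.shape,bool));tp=pts[(pts[:,2]>155)&(pts[:,2]<176)&(abs(pts[:,0]-635)<80)&(abs(pts[:,1]+26)<60)]
print(len(tp),cv2.minAreaRect(tp[:,:2].astype(np.float32)));print(rel(s,(635,-26.5,138),-72))
E
```

```text
1.95 [635.61755715 -21.74330244 230.56693644] [ 0.    0.61 -0.01  1.56  0.    0.97 -1.26]
14693 ((635.3842163085938, -25.35028839111328), (97.78253173828125, 68.0302963256836), 17.425813674926758)
[array([ 4.6,  2.3, 92.5]), array([-0.13,  0.2 ,  0.54])]
```

View pics/w2.png

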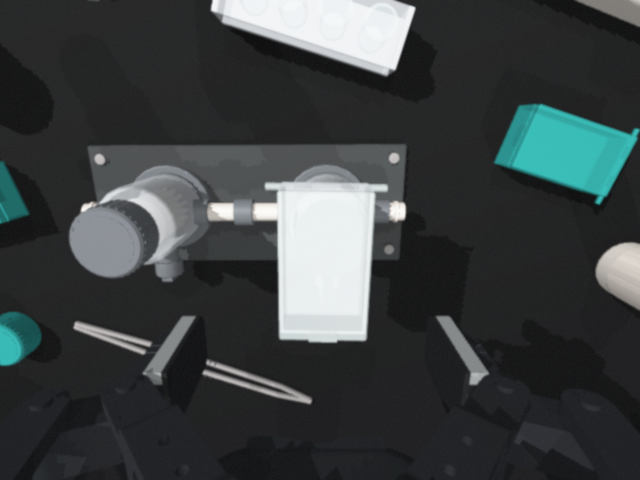

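```bash
python3 - <<'E'
from cell import *
from h import *
s=read_state();c=calibration("wrist")
q=[ray(c,u,168) for u in[(279,338),(367,338),(280,192),(374,192)]]
for x in q:print(x.round(1))
print(np.mean(q,0)); 
for a,b in((2,0),(3,1)):
  e=q[a]-q[b];print(np.degrees(np.arctan2(e[1],e[0])),np.linalg.norm(e))
print(rel(s,[*np.mean(q,0)[:2],138],-72), s["eef_pos"])
E
```

```text
[582.4 -17.6 168. ]
[599.3 -68.9 168. ]
[668.8   7.5 168. ]
[684.7 -40.8 168. ]
[633.79770048 -29.97009239 168.        ]
16.199433422840144 90.01542906678539
18.175320503436893 89.91260551177314
[array([ 4.1,  1.5, 92.5]), array([0.03, 0.07, 0.29])] [633.99477723 -25.74755886 230.47634346]
```

Emit:
play_rows --targets '[{"slide": [4,1.5,30],"turn": [0,0,0.8],"hand": 85},{"slide": [0,0,40],"turn": [0,0,0],"hand": 85},{"slide": [0,0,22],"turn": [0,0,0],"hand": 85},{"slide": [0,0,0],"turn": [0,0,0],"hand": 85},{"slide": [0,0,0],"turn": [0,0,0],"hand": 50}]'

```text
clock: 2.62
eef_pos: [633.8, -33.9, 140.4]
tool_rot: [-3.14, -0.001, -1.271]
force: [0.7, -0.7, -0.7]
width: 69.5
```

Emit:
play_rows --targets '[{"slide": [0,0,0],"turn": [0,0,0],"hand": 45},{"slide": [0,0,0],"turn": [0,0,0],"hand": 45},{"slide": [0,0,0],"turn": [0,0,0],"hand": 45},{"slide": [0,0,0],"turn": [0,0,0],"hand": 45}]'

```text
clock: 3.12
eef_pos: [634.5, -33.0, 141.2]
tool_rot: [-3.139, -0.001, -1.27]
force: [-1.3, -0.2, 6.2]
width: 52.9
```

```bash
python3 - <<'E'
from cell import *
from h import *
s=read_state();print(s["width"],s["eef_pos"],s["force"])
p,d=get_image("wrist");cv2.imwrite("pics/w3.png",p)
E
```

```text
52.85842150908043 [634.53194205 -32.98118641 141.16965049] [-1.33568244 -0.21596604  6.15009954]
```

View pics/w3.png

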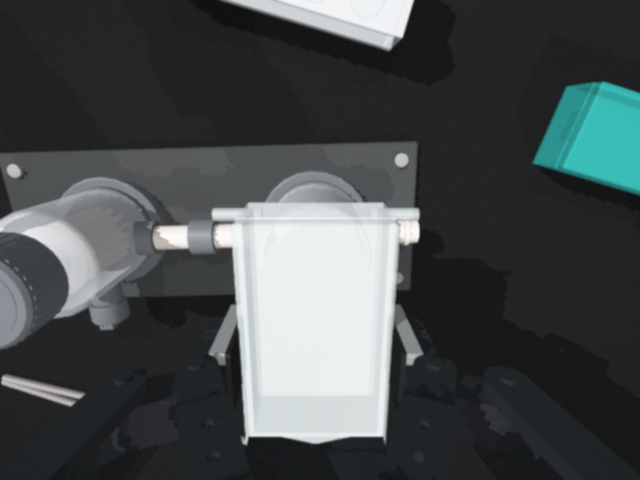

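The tub is gripped along its long sides at a width of 52.9 mm. I lift it slowly.

Emit:
play_rows --targets '[{"slide": [0,0,-6],"turn": [0,0,0],"hand": 45},{"slide": [0,0,-14],"turn": [0,0,0],"hand": 45},{"slide": [0,0,-20],"turn": [0,0,0],"hand": 45},{"slide": [0,0,-10],"turn": [0,0,0],"hand": 45},{"slide": [10,12,0],"turn": [0,0,0],"hand": 45}]'

```text
clock: 3.8
eef_pos: [625.7, -44.7, 190.3]
tool_rot: [-3.139, 0.0, -1.267]
force: [-0.3, -0.3, -1.0]
width: 52.4
```

Emit:
play_rows --targets '[{"slide": [28,30,0],"turn": [0,0,0],"hand": 45},{"slide": [32,36,0],"turn": [0,0,0],"hand": 45},{"slide": [32,36,0],"turn": [0,0,0],"hand": 45},{"slide": [18,20,0],"turn": [0,0,0],"hand": 45},{"slide": [5,9,0],"turn": [0,0,0],"hand": 45}]'

```text
clock: 4.42
eef_pos: [531.6, -197.1, 188.8]
tool_rot: [3.14, -0.0, -1.274]
force: [0.7, 0.6, -1.0]
width: 52.9
```

```bash
python3 - <<'E'
from cell import *
from h import *
s=read_state();print(s["width"],s["eef_pos"],s["force"])
p,d=get_image("wrist");cv2.imwrite("pics/w4.png",p)
c=calibration("side");p,d=get_image("side");cv2.imwrite("pics/s4.png",p[120:360,240:560])
pts=backproj(c,d,np.ones(d.shape,bool));m=(abs(pts[:,0]-535)<90)&(abs(pts[:,1]+195)<70)
q=pts[m];print(np.percentile(q[:,2],[1,50,99]), (q[:,2]>15).sum())
E
```

```text
52.92289036040205 [ 531.58255453 -197.10160131  188.81231183] [ 0.67239269  0.63868617 -0.97930922]
[ -3.01498651 398.90642882 662.32485025] 7447
```

View pics/w4.png

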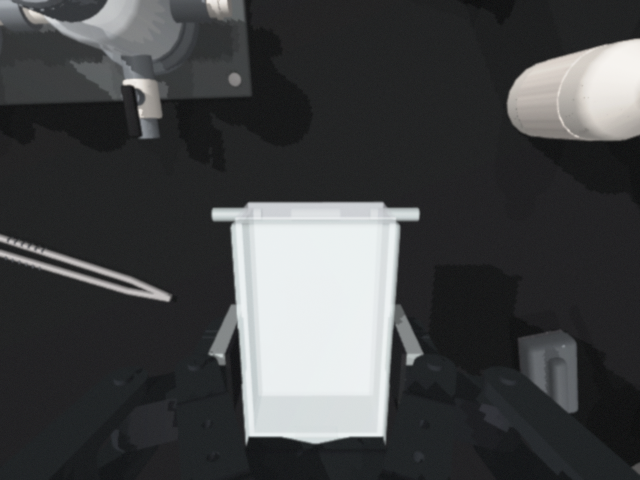

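View pics/s4.png

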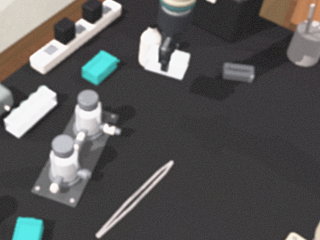

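The tub is held level over a free patch, with the tap, tweezers, bottle and cleaner all clear. I lower it.

Emit:
play_rows --targets '[{"slide": [0,0,35],"turn": [0,0,0],"hand": 45},{"slide": [0,0,50],"turn": [0,0,0],"hand": 45},{"slide": [0,0,50],"turn": [0,0,0],"hand": 45},{"slide": [0,0,25],"turn": [0,0,0],"hand": 45},{"slide": [0,0,8],"turn": [0,0,0],"hand": 45}]'

```text
clock: 5.15
eef_pos: [533.6, -192.2, 19.5]
tool_rot: [3.14, 0.003, -1.267]
force: [-0.5, -0.2, -0.2]
width: 53.0
```

Emit:
play_rows --targets '[{"slide": [0,0,3],"turn": [0,0,0],"hand": 45},{"slide": [0,0,2],"turn": [0,0,0],"hand": 45},{"slide": [0,0,2],"turn": [0,0,0],"hand": 45}]'

```text
clock: 5.52
eef_pos: [534.8, -194.6, 15.3]
tool_rot: [-3.14, -0.001, -1.27]
force: [0.4, -1.2, -0.4]
width: 53.0
```

Emit:
play_rows --targets '[{"slide": [0,0,2],"turn": [0,0,0],"hand": 45},{"slide": [0,0,1.5],"turn": [0,0,0],"hand": 45}]'

```text
clock: 5.78
eef_pos: [534.1, -194.5, 11.0]
tool_rot: [-3.141, -0.0, -1.27]
force: [0.1, -0.4, -1.2]
width: 53.3
```

Emit:
play_rows --targets '[{"slide": [0,0,0.7],"turn": [0,0,0],"hand": 45},{"slide": [0,0,0.6],"turn": [0,0,0],"hand": 45}]'

```text
clock: 6.02
eef_pos: [533.9, -194.4, 9.5]
tool_rot: [-3.142, -0.0, -1.27]
force: [-1.0, 0.2, -0.3]
width: 53.1
```

Emit:
play_rows --targets '[{"slide": [0,0,0.6],"turn": [0,0,0],"hand": 45},{"slide": [0,0,0.5],"turn": [0,0,0],"hand": 45}]'

```text
clock: 6.28
eef_pos: [533.9, -194.5, 9.1]
tool_rot: [-3.142, -0.0, -1.27]
force: [-2.9, 0.4, 9.8]
width: 53.0
```

```bash
python3 - <<'E'
from cell import *
s=read_state();print(s["width"],s["eef_pos"],s["force"],s["torque"])
E
```

```text
52.98543031220463 [ 533.87119621 -194.45945212    9.12117139] [-2.90154644  0.36536962  9.83316956] [ 0.12923456  0.33536003 -0.02531948]
```

The underside touched down with 9.8 N of upward force, so I release.

Emit:
play_rows --targets '[{"slide": [0,0,0],"turn": [0,0,0],"hand": 60},{"slide": [0,0,0],"turn": [0,0,0],"hand": 75},{"slide": [0,0,0],"turn": [0,0,0],"hand": 82},{"slide": [0,0,-20],"turn": [0,0,0],"hand": 82},{"slide": [0,0,-50],"turn": [0,0,0],"hand": 82}]'

```text
clock: 6.9
eef_pos: [532.1, -193.8, 77.1]
tool_rot: [3.137, 0.003, -1.27]
force: [0.7, -0.2, -0.1]
width: 81.8
```

Emit:
play_rows --targets '[{"slide": [0,0,-60],"turn": [0,0,0],"hand": 82},{"slide": [0,0,-50],"turn": [0,0,0],"hand": 82},{"slide": [-10,-20,-20],"turn": [0,0,10],"hand": 82}]'

```text
clock: 7.28
eef_pos: [550.4, -181.2, 211.9]
tool_rot: [-3.138, -0.002, -1.452]
force: [1.0, 0.6, -0.9]
width: 82.0
```

```bash
python3 - <<'E'
from cell import *
from h import *
s=read_state();print(s["width"],s["eef_pos"],s["qpos"].round(2))
p,d=get_image("wrist");cv2.imwrite("pics/w5.png",p)
c=calibration("top");p,d=get_image("top");cv2.imwrite("pics/t5.png",p)
c2=calibration("side");p2,d2=get_image("side")
np.savez("t5.npz",p=p,d=d,**c);np.savez("s5.npz",p=p2,d=d2,**c2)
cv2.imwrite("pics/s5.png",cv2.resize(p2[120:360,240:560],None,fx=2,fy=2))
pts=backproj(c,d,np.ones(d.shape,bool))
for cy in((591,112),(640,-29)):
  q=pts[(np.hypot(pts[:,0]-cy[0],pts[:,1]-cy[1])<45)&(abs(pts[:,2]-132)<8)]
  if len(q):print(len(q),q.mean(0),cv2.minAreaRect(q[:,:2].astype(np.float32)))
E
```

```text
81.99491722162242 [ 550.37390892 -181.24061712  211.87912034] [ 0.24  0.55  0.04  1.75 -0.02  0.84 -1.16]
284 [591.89958061 111.5862648  132.43330423] ((592.2383422851562, 111.54601287841797), (48.11174011230469, 47.722503662109375), 44.246952056884766)
290 [640.03070689 -30.39473552 132.66719829] ((640.4364624023438, -30.81987762451172), (48.15242004394531, 48.90324401855469), 32.26529312133789)
```

View pics/w5.png

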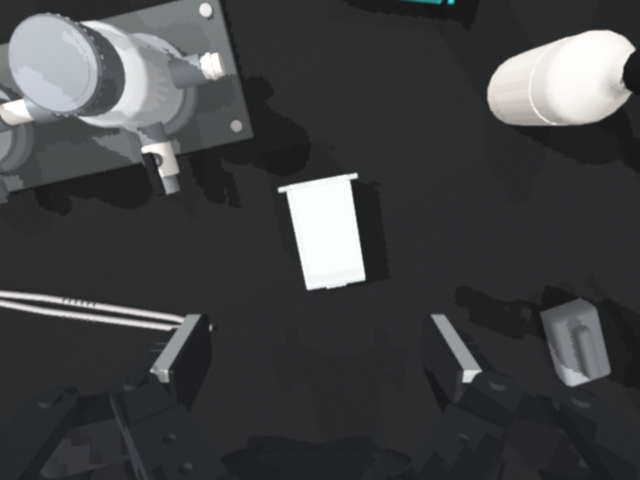

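View pics/s5.png

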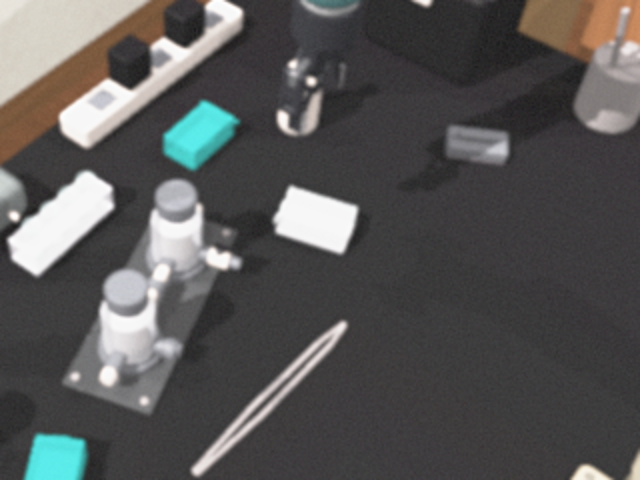

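View pics/t5.png

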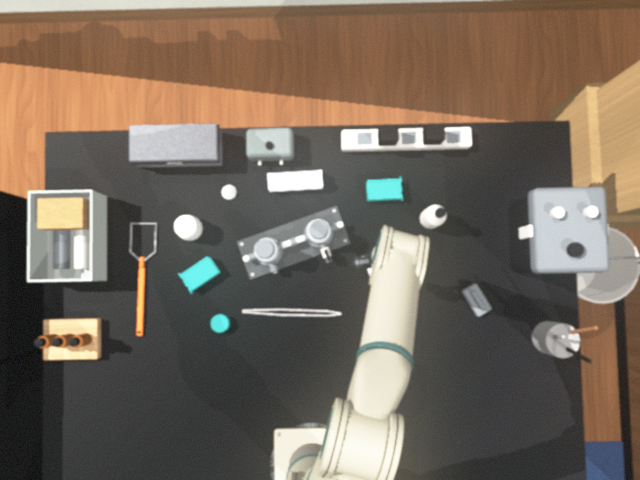

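The tub stands upright and clear, wrist (327,232). The cap to open is now visible at wrist (70,65), side crop (177,200) and top (319,231), which casts to about (640,-30). I'll compute the rows for travelling while turning to yaw about -3°.

```bash
python3 - <<'E'
from cell import *
from h import *
s=read_state();y=np.degrees(s["tool_rot"][2]);print(y)
p=s["eef_pos"].copy();tgt=np.array([640,-30.,200]);n=8
d=(tgt-p)/n
for i in range(n):
    R=Ro.from_euler('xyz',[180,0,y],degrees=True)
    print(R.inv().apply(d).round(0));y+=10
print(y)
E
```

```text
-82.46600636022102
[-17. -13.   1.]
[-14. -16.   1.]
[-11. -18.   1.]
[ -8. -20.   1.]
[ -4. -21.   1.]
[ -1. -22.   1.]
[  3. -21.   1.]
[  7. -20.   1.]
-2.466006360221016
```

Emit:
play_rows --targets '[{"slide": [-17,-13,0],"turn": [0,0,-10],"hand": 82},{"slide": [-14,-16,0],"turn": [0,0,-10],"hand": 82},{"slide": [-11,-18,0],"turn": [0,0,-10],"hand": 82},{"slide": [-8,-20,0],"turn": [0,0,-10],"hand": 82},{"slide": [-4,-21,0],"turn": [0,0,-10],"hand": 82}]'

```text
clock: 8.05
eef_pos: [603.7, -88.1, 206.0]
tool_rot: [3.139, 0.004, -0.563]
force: [-0.9, -1.5, -0.4]
width: 82.0
```

Emit:
play_rows --targets '[{"slide": [-1,-22,0],"turn": [0,0,-10],"hand": 82},{"slide": [3,-21,0],"turn": [0,0,-10],"hand": 82},{"slide": [7,-20,0],"turn": [0,0,-10],"hand": 82},{"slide": [0,0,0],"turn": [0,0,0],"hand": 82}]'

```text
clock: 8.55
eef_pos: [637.5, -31.5, 206.2]
tool_rot: [-3.14, 0.003, -0.045]
force: [-1.2, -0.7, -0.1]
width: 81.9
```

```bash
python3 - <<'E'
from cell import *
from h import *
s=read_state();print(s["width"],s["eef_pos"],s["tool_rot"],s["qpos"].round(2))
c=calibration("wrist");p,d=get_image("wrist");cv2.imwrite("pics/w6.png",p)
pts=backproj(c,d,np.ones(d.shape,bool))
q=pts[(np.hypot(pts[:,0]-640,pts[:,1]+30)<45)&(abs(pts[:,2]-132)<3)]
print(len(q),q.mean(0),cv2.minEnclosingCircle(q[:,:2].astype(np.float32)))
print(rel(s,(640,-30.3,106)))
E
```

```text
81.90995086641935 [637.503115   -31.45785814 206.2186981 ] [-3.14014735  0.00335393 -0.04523444] [ 0.21  0.66 -0.35  1.57  0.26  0.96 -0.26]
4934 [641.39868578 -27.06690288 132.0872971 ] ((641.3256225585938, -28.24613380432129), 25.394195556640625)
[array([  2.8,  -1.1, 100.2])]
```

View pics/w6.png

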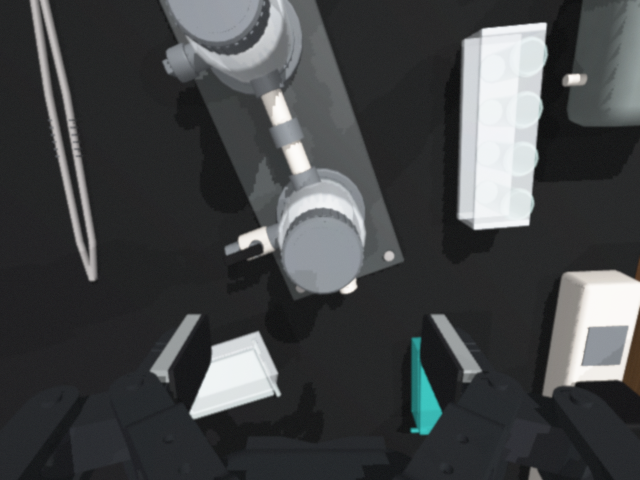

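Wrist view: the freed-up cap is at (321,252), casting to (641,-28) with radius 25.4 mm. Averaged with the top view I take (640.6,-29.2). Now I descend and grip.

Emit:
play_rows --targets '[{"slide": [3,-2,30],"turn": [0,0,0],"hand": 85},{"slide": [0,0,40],"turn": [0,0,0],"hand": 85},{"slide": [0,0,28],"turn": [0,0,0],"hand": 85},{"slide": [0,0,0],"turn": [0,0,0],"hand": 85},{"slide": [0,0,0],"turn": [0,0,0],"hand": 60}]'

```text
clock: 9.22
eef_pos: [641.9, -31.6, 111.2]
tool_rot: [3.141, -0.001, -0.05]
force: [-0.6, 0.3, 0.2]
width: 69.5
```

Emit:
play_rows --targets '[{"slide": [0,0,0],"turn": [0,0,0],"hand": 40},{"slide": [0,0,0],"turn": [0,0,0],"hand": 40},{"slide": [0,0,0],"turn": [0,0,0],"hand": 40},{"slide": [0,0,0],"turn": [0,0,0],"hand": 40}]'

```text
clock: 9.72
eef_pos: [642.4, -31.0, 112.4]
tool_rot: [3.141, -0.003, -0.048]
force: [-1.8, -0.2, 6.1]
width: 48.3
```

```bash
python3 - <<'E'
from cell import *
from h import *
s=read_state();print(s["width"],s["eef_pos"],s["force"],s["torque"],s["tool_rot"])
p,d=get_image("wrist");cv2.imwrite("pics/w7.png",p)
E
```

```text
48.32742987483305 [642.41992966 -30.97196744 112.38491216] [-1.77065409 -0.24626905  6.13872307] [-0.1671628   0.39073274  0.04115531] [ 3.14102159e+00 -2.51028928e-03 -4.84627904e-02]
```

View pics/w7.png

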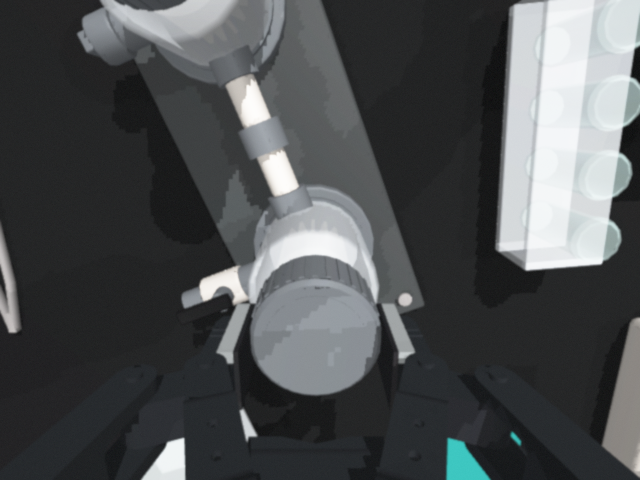

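The cap is gripped at a width of 48.3 mm. I try counter-clockwise first (tool turn negative), watching the torque.

Emit:
play_rows --targets '[{"slide": [0,0,0],"turn": [0,0,-5],"hand": 40},{"slide": [0,0,0],"turn": [0,0,-5],"hand": 40},{"slide": [0,0,0],"turn": [0,0,-4],"hand": 40}]'

```text
clock: 10.15
eef_pos: [642.8, -30.8, 112.4]
tool_rot: [3.141, -0.003, 0.198]
force: [-0.7, -1.0, 4.8]
width: 48.7
```

```bash
cp pics/w7.png pics/w7_ref.png; python3 - <<'E'
from cell import *
from h import *
s=read_state();print(s["width"],s["eef_pos"],s["force"],s["torque"],np.degrees(s["tool_rot"]))
E
```

```text
48.69668736767417 [642.81330962 -30.82337518 112.37521857] [-0.66220048 -0.96148245  4.76024375] [-0.04004002  0.14185418 -0.03761934] [ 1.79940851e+02 -1.78464872e-01  1.13479400e+01]
```

It turned 14° with no torque, past the 10° stop, so this is the right way. I continue.

Emit:
play_rows --targets '[{"slide": [0,0,0],"turn": [0,0,-8],"hand": 40},{"slide": [0,0,0],"turn": [0,0,-8],"hand": 40},{"slide": [0,0,0],"turn": [0,0,-8],"hand": 40},{"slide": [0,0,0],"turn": [0,0,-8],"hand": 40}]'

```text
clock: 10.65
eef_pos: [643.0, -30.5, 112.4]
tool_rot: [3.139, -0.003, 0.759]
force: [0.6, 0.4, 3.4]
width: 48.8
```

```bash
python3 - <<'E'
from cell import *
from h import *
s=read_state();print(s["width"],s["eef_pos"],s["force"],s["torque"],np.degrees(s["tool_rot"]),s["qpos"].round(2))
p,d=get_image("wrist");cv2.imwrite("pics/w8.png",p)
E
```

```text
48.84005470152429 [643.01908458 -30.50300998 112.36050686] [0.58200405 0.44190835 3.38910725] [ 0.07932026  0.06023713 -0.0302822 ] [ 1.79850944e+02 -1.50879432e-01  4.34822911e+01] [ 0.31  0.81 -0.53  1.63  0.51  0.84  0.33]
```

View pics/w8.png

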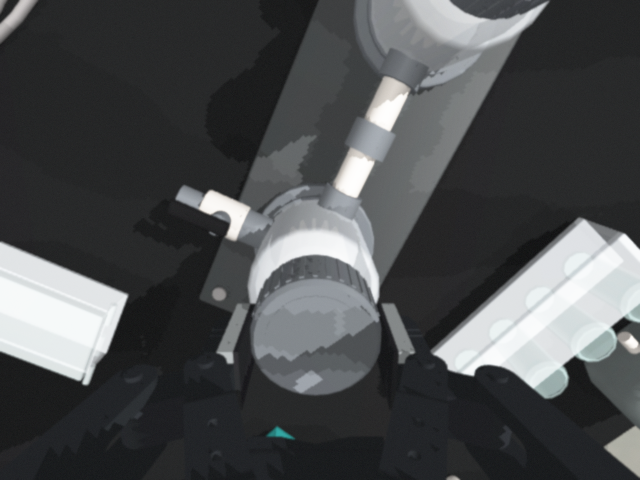

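No torque at 46°. I keep turning.

Emit:
play_rows --targets '[{"slide": [0,0,0],"turn": [0,0,-8],"hand": 40},{"slide": [0,0,0],"turn": [0,0,-8],"hand": 40},{"slide": [0,0,0],"turn": [0,0,-8],"hand": 40},{"slide": [0,0,0],"turn": [0,0,-8],"hand": 40}]'

```text
clock: 11.2
eef_pos: [643.3, -30.3, 112.4]
tool_rot: [3.137, -0.001, 1.317]
force: [0.3, 1.2, 2.8]
width: 48.6
```

```bash
python3 - <<'E'
from cell import *
from h import *
s=read_state();print(s["width"],s["eef_pos"],s["force"],s["torque"],np.degrees(s["tool_rot"]),s["qpos"].round(2))
E
```

```text
48.553240316454406 [643.32089032 -30.25621955 112.41605855] [0.30229693 1.20695891 2.79101486] [ 0.22276555 -0.10143411  0.03385745] [ 1.79764920e+02 -8.12927911e-02  7.54721328e+01] [ 0.39  0.84 -0.67  1.63  0.64  0.89  0.78]
```

Emit:
play_rows --targets '[{"slide": [0,0,0],"turn": [0,0,-8],"hand": 40},{"slide": [0,0,0],"turn": [0,0,-8],"hand": 40},{"slide": [0,0,0],"turn": [0,0,-8],"hand": 40},{"slide": [0,0,0],"turn": [0,0,-8],"hand": 40},{"slide": [0,0,0],"turn": [0,0,-8],"hand": 40}]'

```text
clock: 11.82
eef_pos: [643.4, -29.9, 112.4]
tool_rot: [3.137, 0.001, 2.015]
force: [1.0, 2.2, 4.2]
width: 48.5
```

```bash
python3 - <<'E'
from cell import *
from h import *
s=read_state();print(s["width"],s["eef_pos"],s["force"],s["torque"],np.degrees(s["tool_rot"]),s["qpos"].round(2))
E
```

```text
48.5149960049939 [643.35207553 -29.88294786 112.40874657] [1.01488222 2.2268266  4.24297664] [ 0.358024   -0.08820939 -0.02699787] [1.79750888e+02 5.91844026e-02 1.15473305e+02] [ 0.47  0.9  -0.84  1.63  0.78  0.98  1.37]
```

It has turned 118° freely. I try lifting in small steps.

Emit:
play_rows --targets '[{"slide": [0,0,-2],"turn": [0,0,0],"hand": 40},{"slide": [0,0,-3],"turn": [0,0,0],"hand": 40},{"slide": [0,0,-3],"turn": [0,0,0],"hand": 40}]'

```text
clock: 12.2
eef_pos: [641.9, -30.2, 118.7]
tool_rot: [3.141, -0.0, 2.01]
force: [1.2, 2.1, -2.7]
width: 48.3
```

```bash
python3 - <<'E'
from cell import *
from h import *
s=read_state();print(s["width"],s["eef_pos"],s["force"],s["torque"],np.degrees(s["tool_rot"]),s["qpos"].round(2))
E
```

```text
48.295463901627194 [641.89968043 -30.19776343 118.65436731] [ 1.19886704  2.07115116 -2.7267054 ] [ 0.51045675 -0.50489911 -0.00649595] [ 1.79949653e+02 -6.88621823e-03  1.15188062e+02] [ 0.47  0.89 -0.85  1.62  0.77  0.99  1.37]
```

It rose more than 3 mm with little force, so it is free. I raise it until the skirt is about 50 mm above the rim, a total rise of 74 mm.

Emit:
play_rows --targets '[{"slide": [0,0,-6],"turn": [0,0,0],"hand": 40},{"slide": [0,0,-10],"turn": [0,0,0],"hand": 40},{"slide": [0,0,-14],"turn": [0,0,0],"hand": 40},{"slide": [0,0,-20],"turn": [0,0,0],"hand": 40},{"slide": [0,0,-15],"turn": [0,0,0],"hand": 40}]'

```text
clock: 12.82
eef_pos: [641.8, -31.1, 185.4]
tool_rot: [3.141, 0.001, 2.011]
force: [-0.3, 1.0, -0.1]
width: 48.4
```

Emit:
play_rows --targets '[{"slide": [0,0,0],"turn": [0,0,0],"hand": 40},{"slide": [0,0,0],"turn": [0,0,0],"hand": 40}]'

```text
clock: 13.08
eef_pos: [641.2, -31.0, 183.1]
tool_rot: [-3.141, 0.0, 2.011]
force: [-0.6, -0.7, 0.0]
width: 48.5
```

```bash
python3 - <<'E'
from cell import *
from h import *
s=read_state();print(s["width"],s["eef_pos"],s["force"],s["torque"],np.degrees(s["tool_rot"]),s["qpos"].round(2))
p,d=get_image("wrist");cv2.imwrite("pics/w9.png",p)
c2=calibration("side");p2,d2=get_image("side");np.savez("s9.npz",p=p2,d=d2,**c2)
cv2.imwrite("pics/s9.png",cv2.resize(p2[160:310,260:420],None,fx=4,fy=4,interpolation=2))
c=calibration("top");p,d=get_image("top");cv2.imwrite("pics/t9.png",p)
E
```

```text
48.46398132304963 [641.20516776 -31.02407987 183.11278228] [-0.55939616 -0.72713531  0.02742197] [ 0.05016896 -0.05267708  0.00521398] [-1.79945487e+02  1.13834453e-02  1.15232726e+02] [ 0.49  0.82 -0.9   1.57  0.7   1.1   1.43]
```

View pics/w9.png

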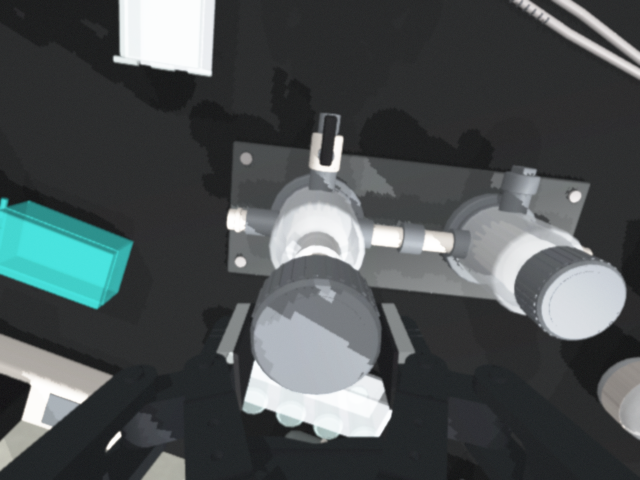

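View pics/s9.png

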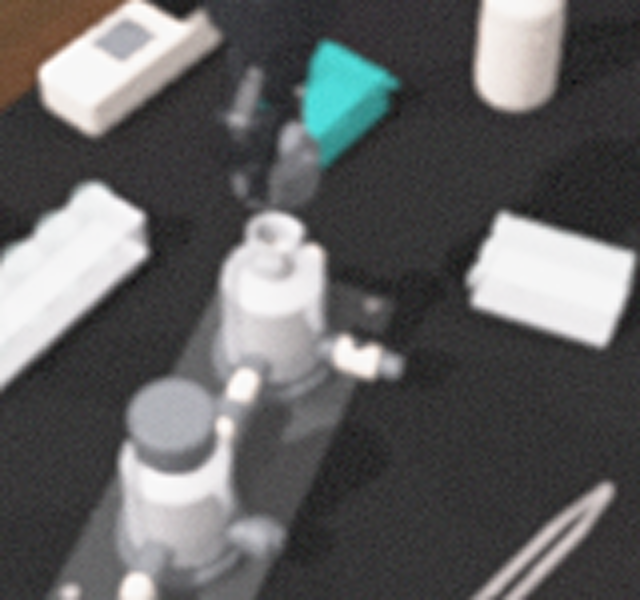

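View pics/t9.png

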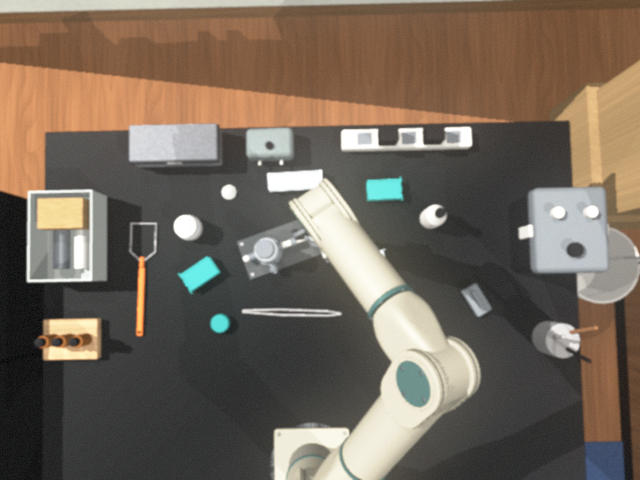

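The chamber is open (side crop (275,235)), the cap is held level in the gripper (wrist (317,335)), and the tub and the other cap are undisturbed. The measured TCP drifted about (-2,-1) mm against the screwed-on pose, and the clearance is about 47 mm. I make a small correction.

Emit:
play_rows --targets '[{"slide": [0,2,-3],"turn": [0,0,0],"hand": 40},{"slide": [0,0,0],"turn": [0,0,0],"hand": 40},{"slide": [0,0,0],"turn": [0,0,0],"hand": 40},{"slide": [0,0,0],"turn": [0,0,0],"hand": 40}]'

```text
clock: 13.72
eef_pos: [643.3, -29.8, 186.3]
tool_rot: [-3.141, -0.0, 2.011]
force: [0.0, -0.0, 0.3]
width: 48.3
```

```bash
python3 - <<'E'
from cell import *
from h import *
s=read_state();print(s["width"],s["eef_pos"],s["force"],np.degrees(s["tool_rot"]))
c=calibration("wrist");p,d=get_image("wrist")
pts=backproj(c,d,np.ones(d.shape,bool))
q=pts[(np.hypot(pts[:,0]-641,pts[:,1]+30)<24)&(pts[:,2]>196)&(pts[:,2]<215)]
z=np.median(q[:,2]);q=q[abs(q[:,2]-z)<3];print(z,len(q),cv2.minEnclosingCircle(q[:,:2].astype(np.float32)))
A=np.c_[q[:,:2]-q[:,:2].mean(0),np.ones(len(q))];co=np.linalg.lstsq(A,q[:,2],rcond=None)[0];print("tilt deg",np.degrees(co[:2]))
# rim from side depth
c=calibration("side");p2,d2=get_image("side")
pts=backproj(c,d2,np.ones(d2.shape,bool));q=pts[(np.hypot(pts[:,0]-640,pts[:,1]+30)<30)&(abs(pts[:,2]-126)<6)]
print(len(q),cv2.minAreaRect(q[:,:2].astype(np.float32)))
cv2.imwrite("pics/s10.png",cv2.resize(p2[160:310,260:420],None,fx=4,fy=4,interpolation=2))
E
```

```text
48.341299750914345 [643.33262855 -29.81037026 186.34545236] [ 0.00701858 -0.04847779  0.34215334] [-1.79990756e+02 -1.02928691e-03  1.15242204e+02]
206.2643633242299 11813 ((640.9974365234375, -30.004487991333008), 23.996442794799805)
tilt deg [0.65981616 0.3571092 ]
95 ((641.7648315429688, -27.347599029541016), (30.019184112548828, 37.183223724365234), 25.38543701171875)
```

View pics/s10.png

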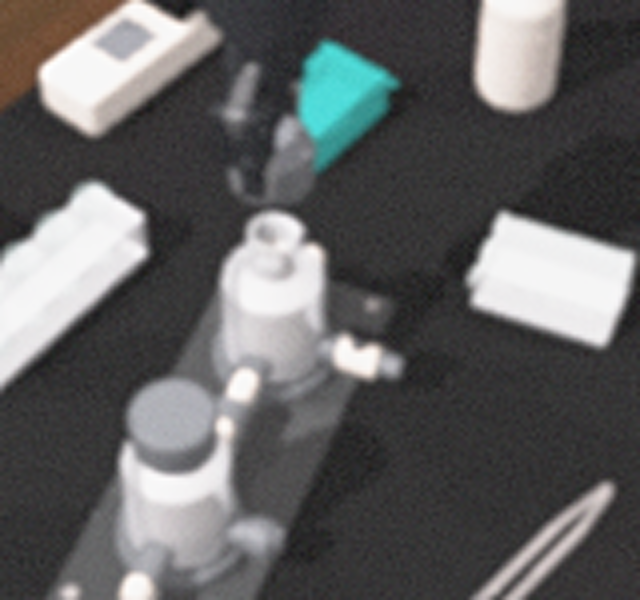

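```bash
python3 - <<'E'
from cell import *
print(finish_job());print(read_state()["clock"])
E
```

```text
the job is handed in; nothing more can be done
None
the job is handed in; nothing more can be done
```

I moved the clear tub off the cap and stood it upright at about (534, -194) on the black cabinet top. I then unscrewed that cap 118° counter-clockwise, which ran freely on the first try, and lifted it off. I handed in at about 14 s with the cap still held.

**Last checks:**
- **Height:** the cap top is at 206 mm, so the skirt is about 50 mm above the neck rim.
- **Level:** the fitted tilt is under 1°.
- **Position:** the tool was back within about 0.1 mm of its x/y when the cap was freed, so I take the cap to be centred over the neck.
- **Surroundings:** the side view shows the neck open, the other cap still on, and the tub upright. The other objects in view look where they were.

**Less certain:**
- **Cap centre:** my last camera measurement of it was cut off by my own mask, so it confirms nothing.
- **Neck position:** the side camera's coarse estimate of the rim, (642, -27), differs by 2–3 mm from the plate and cap estimates, about (640, -30). That is close to the calibration error.

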